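# Scrape the chopped vegetables off the tray into the strainer

### The job

Take the bench scraper from its cork rest, set its edge down on the tray floor behind the vegetable pieces at the closed end, and sweep every piece over the open end into the strainer, with the edge resting on the floor all along the pass; the tray stands on soft feet, so touch down slowly, keep a light touch of around 5 newtons and never press or bump it with more than 12. Then stand the scraper upright again in the middle of its cork rest and let go. Do not touch the pieces with the gripper, and leave the strainer, bowl, lid and jar where they are.

Things in the scene. Friction and masses are not known exactly. Their poses are not given: they have to be found in the camera images.
- tray: Tray on fixed soft feet; origin on the counter below its floor's centre. Pale floor 300 mm long (x), 150 wide inside (y); 10 mm orange rails at both sides and, inside its length, at the closed end (-x). +x end open, no lip. The worn feet set the floor top anywhere from z = 70 to 80 mm, rails 25 above it; it sinks level 1 mm per 3.5 N pressed (6 mm at most), cannot slide or tilt.
- scraper_lip (a point): Middle of the scraper's flat underside (its working edge), in the scraper's axes. It is hard: on the tray (about 0.6 kg) a fast touch-down knocks hard, so come down at 10 mm/s or less.
- scraper_grip (a point): Point in the middle of the scraper's handle, 85 mm above its working edge, in the scraper's axes.
- scraper: Bench scraper, about 280 g, standing upright on its working edge on the rest: blue edge strip 24 mm thick (x) by 134 wide (y), 18 high; steel head 20 mm thick up to 42; dark wooden handle 24 mm (x) by 36 (y) from 42 to 114. Origin: middle of the underside, z up the handle. Same front and back.
- rest: Cork rest for the scraper, a slab 80 mm (x) by 180 mm (y) and 6 mm thick, fixed to the counter. Origin: centre of its underside.
- strainer: Loose stainless strainer pan, 150 mm (x) by 180 mm (y), 50 mm high, 4 mm walls, open on top, 600 g; it stands on the counter beyond the tray's open end, one rim 10 to 20 mm under the overhanging tray floor, its x along the tray's x. Origin: centre of its underside.
- bowl: White porcelain bowl with blue dragon pattern, 130 mm across, 60 mm high. Bystander. Origin: centre of its underside.
- lid: Red silicone lid, 140 mm across, 33 mm high with its knob, lying on the counter. Bystander. Origin: centre of its underside.
- jar: Closed glass jar, 80 mm across, 120 mm high. Bystander. Origin: centre of its underside.
- radish0: White radish chunk, a rounded block 27 x 23 x 22 mm, 18 g; lies loose on the tray floor. Origin: centre of its underside as it starts.
- radish1: White radish chunk, a rounded block 26 x 26 x 20 mm, 18 g; lies loose on the tray floor. Origin: centre of its underside as it starts.
- radish2: White radish chunk, a rounded block 28 x 22 x 24 mm, 18 g; lies loose on the tray floor. Origin: centre of its underside as it starts.
- carrot0: Carrot round, orange, 27 mm across and 20 mm high, slightly tapered, 14 g; lies loose on the tray floor. Origin: centre of its underside as it starts.
- carrot1: Carrot round, orange, 27 mm across and 20 mm high, slightly tapered, 14 g; lies loose on the tray floor. Origin: centre of its underside as it starts.
- courgette0: Courgette round, green, 28 mm across and 18 mm high, 14 g; lies loose on the tray floor. Origin: centre of its underside as it starts.
- courgette1: Courgette round, green, 28 mm across and 18 mm high, 14 g; lies loose on the tray floor. Origin: centre of its underside as it starts.

How it is judged:
By the outcome, as a careful person would: the job done as asked, in the order asked, and still so for the second after the job is handed in, with the robot touching nothing.
It also fails if it takes over 67 s, if anything falls off the work surface, if the arm or the gripper's body presses on something with over 40 N, if the wrist force passes 120 N, or if a joint passes its speed limit or range.

### The arm

A 7-joint arm with a two-finger parallel gripper is mounted at the origin on the work surface. World frame = base frame: x ahead of the robot, y to its left, z up, the work surface at z = 0. Lengths are in m, angles in rad, forces in N, time in s.
With the tool pointing down it reaches from about 0.425 to 0.825 m from the base axis. Payload 3.6 kg.
Tool frame: the origin (TCP) lies midway between the tips of the shut fingers; the grasp point (between the pads) lies 19 mm behind it (env.tcp_to_grasp is the distance from the TCP to the grasp point, in m); z points along the fingers, y is the line along which they close (so a half turn about z gives the same grasp; the last joint's range is limited). The gripper opens to 85 mm and grips with 20 to 120 N. Pads are 22 mm wide; open, the fingers measure 114 mm over their backs; the gripper's body (76 mm by 85 mm) begins 54 mm behind the grasp point. The pads swing forward as they close: fully open they stand 13 mm farther back than shut.
Start: joints at [-1.127, 0.615, -0.013, 1.423, 0.008, 1.103, -0.04], TCP at [0.294, 0.58, 0.231] pointing down, gripper open.
Joint ranges: [-3.12, 3.12], [-0.3, 2.06], [-1.34, 1.32], [0.26, 2.42], [-1.36, 4.5], [0.01, 1.98], [-2.84, 2.84]. Speed limits (rad/s): [2.79, 2.79, 3.14, 3.14, 3.14, 3.14, 3.14].

### API

Orientations are given as a rotation vector (axis times angle).
In Python, from bench import env gives the robot as it stands.
- The arm moves only by the tool apply_moves, never from a script. Its argument "motion" is a list of rows, each a list of 7 numbers: the shift along the world's x, y, z in mm, then the turn, a rotation vector about the world's x, y, z in rad, then the opening, from 0 (shut) to 1 (fully open). In form: [[tx, ty, tz, wx, wy, wz, hand], ...]. A call has 1 to 8 rows; each row shifts and turns the commanded pose from where the row before left it; what a row does not reach is not made up. A row lasts 1/10 s, in which the tool goes at most 50 mm and 8.59 degrees, less where a joint would pass 70% of its speed; a pose out of reach is approached as far as the arm can. A call with a gripper value outside its range is refused whole. The fingers move at their own pace and stop on an object; the grip force is fixed at half the most. Time passes only in rows, so rows that do not move let the fingers close. It gives the time, the measured TCP pose, the force, the opening and the grip force at its end, in the units of the state.
- env.read_state(): the state, without advancing time (a new reading comes with each control period).
- env.grab_frame(name): name is "scene" or "side" or "wrist"; returns a dict with "color" (420x560x3 uint8, red, green, blue), "mtx" (3x3 intrinsics, pixels), "position" and "rotation" of the camera in the world. Camera axes: x right, y down, z forward; pixel columns grow to the right and rows downward; lengths in m; the calibration is good to about 2 mm. The wrist camera is an equidistant fisheye: a pixel r from the principal point sees the ray r / f radians off the axis. A picture is of the moment at which its call begins. There is no depth.
- env.sign_off(): hands the job in; it is judged then, once.
The state is a dict: "time": time; "qpos": joint angles; "qd": joint speeds; "tau": joint torques, N m; "ee_pos": TCP position; "tool_rot": TCP orientation; "ft_force": force on the tool from outside, world axes, zero at the start; "wrist_torque": the same for the moment, N m; "width": finger opening in m; "grasp_force": force on a finger pad.
Only numpy, scipy, OpenCV 4.12 (cv2) and the standard library are available. Lean on these libraries where they do the work, as an engineer would, in place of code of your own. Each camera call takes 0.05 s, during which the arm holds its last target. There are 200 camera calls.

## Working session

There is one attempt and no reset: what is moved stays moved. The work goes in short steps, Python scripts to look and compute and a tool call to move; the robot and the scene stay as the last step left them, time stands still between calls to the robot, and variables do not carry over. Pictures are saved under pics/ and viewed, at most 10 in all, crops included, and the job is handed in when it is done.

Besides the shell and the picture viewer there is one more tool, called after ">>>" as a command line: name --pt "numbers of a row" for each row, then --argument value for the rest. apply_moves: Moves the arm, as the interface text tells. Its arguments: {"type":"object","properties":{"motion":{"type":"array"}},"required":["motion"]}

```bash
ls; mkdir -p pics
python3 - <<'E'
from bench import env
import cv2,numpy as np,pickle
d={}
for n in ["scene","side","wrist"]:
    f=env.grab_frame(n); d[n]=f
    cv2.imwrite(f"pics/{n}0.png",f["color"][:,:,::-1])
    print(n,f["mtx"].round(1).tolist(),f["position"],np.round(f["rotation"],3).tolist())
pickle.dump(d,open("f0.pkl","wb"))
s=env.read_state();print(s["time"],s["ee_pos"],s["tool_rot"],s["ft_force"],s["width"],env.tcp_to_grasp)
E
```

```text
pics
scene [[460.4, 0.0, 269.8], [0.0, 460.4, 212.3], [0.0, 0.0, 1.0]] [1.02331187 0.76369493 0.67522922] [-0.694, -2.534, 1.271]
side [[427.3, 0.0, 269.8], [0.0, 427.3, 208.5], [0.0, 0.0, 1.0]] [ 0.33793463 -0.53908162  0.54254981] [-2.121, 0.532, -0.266]
wrist [[325.2, 0.0, 275.4], [0.0, 325.2, 209.9], [0.0, 0.0, 1.0]] [0.22573932 0.61352135 0.37207339] [2.448, 1.503, 0.226]
0.15 [0.29397817 0.57908612 0.23038516] [-7.30951042e-01 -3.05490753e+00  3.04223759e-03] [ 1.41136024 -0.20961841  0.19408412] 0.08537034094109387 0.0187
```

View pics/scene0.png

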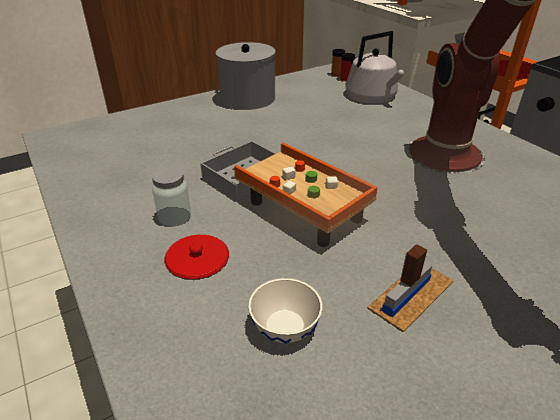

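View pics/side0.png

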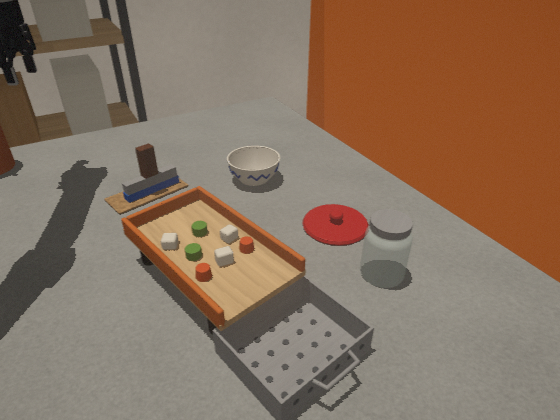

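View pics/wrist0.png

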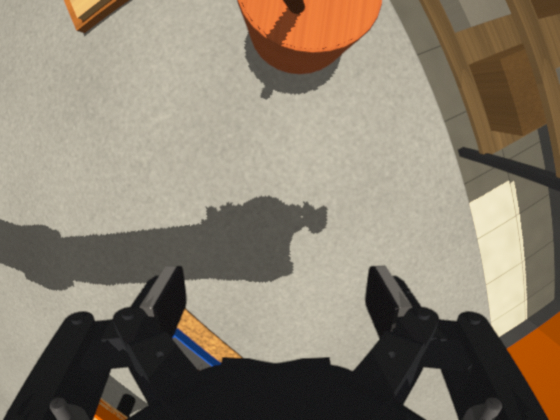

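Scene view: scraper on its rest at about (412,285), tray centred near (305,190) with its closed end at the lower right, strainer at (240,168), bowl (285,310), lid (197,256), jar (171,198). Side view: rest at (147,185), tray (212,255), strainer (293,345). The wrist view shows the rest only partly, at (210,340). I'll take enlarged crops to pick corners.

Run:
```python
import cv2
a=cv2.imread("pics/scene0.png")[135:335,195:460]; b=cv2.imread("pics/side0.png")[135:411,95:385]
cv2.imwrite("pics/c1.png",cv2.resize(a,None,fx=3,fy=3,interpolation=cv2.INTER_CUBIC)); cv2.imwrite("pics/c2.png",cv2.resize(b,None,fx=2.1,fy=2.1,interpolation=cv2.INTER_CUBIC))
```

```text
(no output)
```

View pics/c1.png

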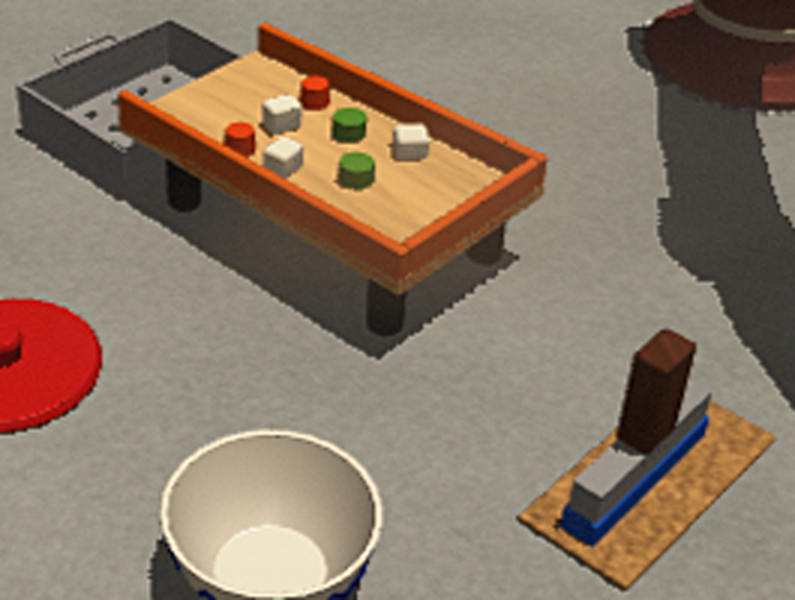

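View pics/c2.png

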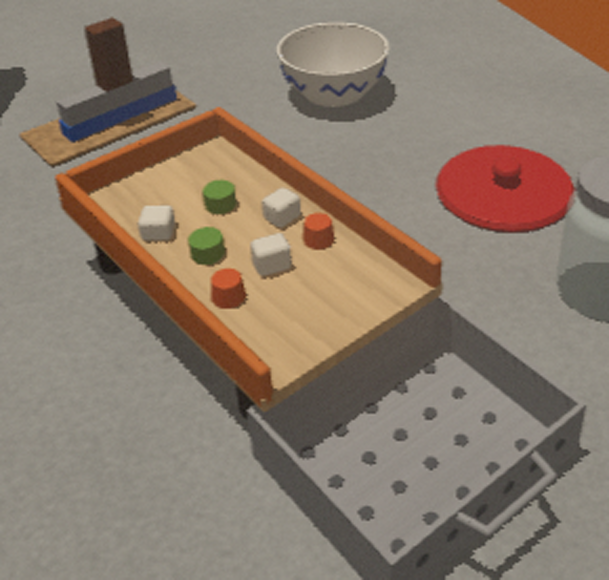

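Crop 1 shows the tray rail corners at (120,95), (400,255), (546,158), (262,25) and the rest corners at (518,517), (625,582), (775,437). Crop 2 shows the same rail corners at (440,262), (220,110), (58,180), (261,378) and the rest corners at (22,135), (52,163), (197,105). Next I'll fit poses to both views.

```bash
cat > h.py <<'E'
import numpy as np,pickle,cv2
from scipy.spatial.transform import Rotation as R
from scipy.optimize import least_squares
D=pickle.load(open("f0.pkl","rb"))
def proj(f,P):
    P=np.atleast_2d(P); M=R.from_rotvec(f["rotation"]).as_matrix() if np.ndim(f["rotation"])==1 else np.array(f["rotation"])
    p=(P-f["position"])@M; K=f["mtx"]
    return p[:,:2]/p[:,2:]*[K[0,0],K[1,1]]+K[:2,2]
def hit(f,uv,z):
    M=R.from_rotvec(f["rotation"]).as_matrix(); K=f["mtx"]
    d=M@np.r_[(np.array(uv)-K[:2,2])/K[0,0],1]; return f["position"]+d*(z-f["position"][2])/d[2]
c1=lambda p:np.array(p)/3.+[195-1/3,135-1/3]
c2=lambda p:np.array(p)/2.1+[95-.26,135-.26]
def fit(obs,x0):  # obs: (cam, pixel, local pt); x=[x,y,z,yaw]
    L=np.array([o[2] for o in obs],float)/1000
    def W(x): c,s=np.cos(x[3]),np.sin(x[3]); return L@np.array([[c,s,0],[-s,c,0],[0,0,1]])+x[:3]
    def r(x):
        w=W(x); return np.ravel([proj(D[o[0]],w[i])[0]-o[1] for i,o in enumerate(obs)])
    s=least_squares(r,x0,loss="soft_l1"); print(s.x.round(4),"yaw deg",np.degrees(s.x[3]).round(2)); print(r(s.x).reshape(-1,2).round(1).tolist()); return s.x
E
cat > m.py <<'E'
from h import *
S=lambda p,l:("scene",c1(p),l); T=lambda p,l:("side",c2(p),l)
x0=[.55,0,.07,-1.0]
print("tray (z=floor)")
t=fit([S((120,95),(150,85,25)),S((401,256),(-150,85,25)),S((546,158),(-150,-85,25)),S((262,25),(150,-85,25)),S((503,175),(-140,-75,0)),
 T((440,262),(150,85,25)),T((220,110),(-150,85,25)),T((58,180),(-150,-85,25)),T((261,378),(150,-85,25)),T((217,137),(-140,75,0)),T((272,398),(150,-75,0))],x0)
p=hit(D["scene"],c1((640,490)),0)
print("rest",p)
for y0 in(0.,.8,-.8):
  r=fit([S((518,517),(40,-90,6)),S((625,582),(40,90,6)),S((775,437),(-40,90,6)),T((22,135),(-40,-90,6)),T((52,163),(40,-90,6))][:0]+[S((518,517),(-40,90,6)),S((625,582),(40,90,6)),S((775,437),(40,-90,6)),T((197,105),(-40,90,6)),T((22,135),(40,-90,6)),T((52,163),(-40,-90,6))][:3],[p[0],p[1],0,y0])
for n,cam in(("scene",c1),("side",c2)):
    for q in ([(518,517),(625,582),(775,437),(714,399)] if n=="scene" else [(22,135),(52,163),(197,105)]): print(n,hit(D[n],cam(q),.006).round(3))
print("handle top ctr", hit(D["scene"],c1((665,349)),.12).round(3),hit(D["side"],c2((107,24)),.12).round(3))
c,s=np.cos(t[3]),np.sin(t[3])
for n,cam,qs in(("scene",c1,[(410,157),(357,185),(349,138),(283,171),(281,128),(240,152),(315,105)]),("side",c2,[(157,238),(205,258),(219,210),(271,272),(282,222),(228,302),(319,245)])):
    for q in qs:
        w=hit(D[n],cam(q),t[2])-t[:3]; print(n,q,"tray mm",(1000*np.array([c*w[0]+s*w[1],-s*w[0]+c*w[1]])).round())
E
python3 m.py
```

```text
tray (z=floor)
[ 0.5037  0.0104  0.0691 -1.3298] yaw deg -76.19
[[-1.5, 0.1], [-0.2, 0.0], [0.4, -0.0], [0.4, -0.5], [7.1, 3.4], [1.9, 0.1], [-0.6, -1.1], [-2.8, -0.7], [-0.6, 1.1], [0.8, 0.3], [1.4, -0.0]]
rest [4.87196247e-01 3.62262719e-01 1.11022302e-16]
[ 0.063   0.133  -0.4388 -1.9238] yaw deg -110.23
[[44.3, 0.3], [-1.6, -39.8], [-0.2, 1.1]]
[ 0.063   0.133  -0.4388 -1.9238] yaw deg -110.23
[[44.3, 0.3], [-1.6, -39.8], [-0.2, 1.1]]
[ 0.063   0.133  -0.4388 -1.9238] yaw deg -110.23
[[44.3, 0.3], [-1.6, -39.8], [-0.2, 1.1]]
scene [0.574 0.343 0.006]
scene [0.552 0.416 0.006]
scene [0.381 0.377 0.006]
scene [0.389 0.33  0.006]
side [0.383 0.367 0.006]
side [0.4   0.296 0.006]
side [0.572 0.335 0.006]
handle top ctr [0.49  0.358 0.12 ] [0.493 0.353 0.12 ]
scene (410, 157) tray mm [-53. -43.]
scene (357, 185) tray mm [-50.  15.]
scene (349, 138) tray mm [ -1. -30.]
scene (283, 171) tray mm [ 4. 41.]
scene (281, 128) tray mm [48. -2.]
scene (240, 152) tray mm [46. 46.]
scene (315, 105) tray mm [ 53. -48.]
side (157, 238) tray mm [-49. -47.]
side (205, 258) tray mm [ -1. -31.]
side (219, 210) tray mm [-46.  12.]
side (271, 272) tray mm [48. -2.]
side (282, 222) tray mm [ 4. 42.]
side (228, 302) tray mm [ 53. -46.]
side (319, 245) tray mm [48. 46.]
```

```bash
cat > m2.py <<'E'
from h import *
S=lambda p,l:("scene",c1(p),l); T=lambda p,l:("side",c2(p),l)
print("rest")
r=fit([S((518,517),(40,90,6)),S((625,582),(-40,90,6)),S((775,437),(-40,-90,6)),T((22,135),(-40,-90,6)),T((52,161),(40,-90,6)),T((197,104),(40,90,6))],[.477,.356,0,-1.33])
print("scraper")
s=fit([S((592,543),(-12,67,0)),S((560,525),(12,67,0)),S((706,432),(-12,-67,0)),S((710,395),(-10,-67,42)),S((575,488),(10,67,42)),S((606,500),(-10,67,42)),
 S((637,352),(12,18,114)),S((667,330),(12,-18,114)),S((694,345),(-12,-18,114)),S((664,368),(-12,18,114)),
 T((64,139),(12,-67,0)),T((176,98),(12,67,0)),T((57,103),(10,-67,42)),T((171,70),(10,67,42)),T((107,24),(0,0,114))],[.485,.356,.006,-1.33])
from bench import env
st=env.read_state(); M=R.from_rotvec(st["tool_rot"]).as_matrix(); print(M.round(3))
E
python3 m2.py
```

```text
rest
[ 4.7720e-01  3.5830e-01 -1.2000e-03 -1.3253e+00] yaw deg -75.93
[[-0.9, -0.2], [-0.0, 2.3], [-0.4, -0.3], [-1.7, -1.0], [-0.4, 1.2], [-0.1, -0.6]]
scraper
[ 0.4879  0.3578  0.0057 -1.3276] yaw deg -76.07
[[0.2, 1.4], [0.0, 0.3], [0.2, 1.7], [2.1, -1.7], [-1.0, -2.2], [-2.0, -0.4], [-1.2, 0.4], [-0.4, -1.6], [2.4, -0.5], [1.6, 1.5], [2.5, 1.0], [-0.1, -0.0], [1.7, 2.1], [-0.5, -2.1], [-2.7, -0.3]]
[[-0.892  0.453 -0.001]
 [ 0.453  0.892 -0.002]
 [-0.    -0.002 -1.   ]]
```

>>> apply_moves --pt "24 -28 0 0 0 0.12 1" --pt "24 -28 0 0 0 0.12 1" --pt "24 -28 0 0 0 0.12 1" --pt "24 -28 0 0 0 0.12 1" --pt "24 -28 0 0 0 0.12 1" --pt "24 -27 0 0 0 0.114 1" --pt "25 -27 0 0 0 0 1" --pt "25 -27 0 0 0 0 1"

```text
time: 0.95
ee_pos: [0.489, 0.3571, 0.231]
tool_rot: [0.382, -3.118, 0.0]
ft_force: [0.6, 0.1, -0.8]
width: 0.0855
grasp_force: 0.0
```

Run:
```python
from bench import env
import cv2,numpy as np,pickle
from scipy.spatial.transform import Rotation as R
f=env.grab_frame("wrist"); pickle.dump(f,open("w1.pkl","wb")); cv2.imwrite("pics/w1.png",f["color"][:,:,::-1])
s=env.read_state();print(s["time"],s["ee_pos"],s["ft_force"],s["width"]);M=R.from_rotvec(s["tool_rot"]).as_matrix();print(M.round(4),np.degrees(np.arctan2(M[1,1],M[0,1])),s["qpos"].round(2))
print(f["position"],R.from_rotvec(f["rotation"]).as_matrix().round(3))
```

```text
1.0 [0.49579534 0.34897912 0.23072918] [ 4.57339121 -4.49066842  0.16284655] 0.08550348307645791
[[-0.9731 -0.2303  0.0047]
 [-0.2303  0.9731 -0.0073]
 [-0.0029 -0.0082 -1.    ]] 103.31321010547647 [-0.54  0.55 -0.18  1.55  0.12  1.05  1.04]
[0.41476022 0.33845255 0.37288828] [[-0.241  0.926  0.289]
 [ 0.97   0.231  0.071]
 [-0.001  0.298 -0.955]]
```

View pics/w1.png

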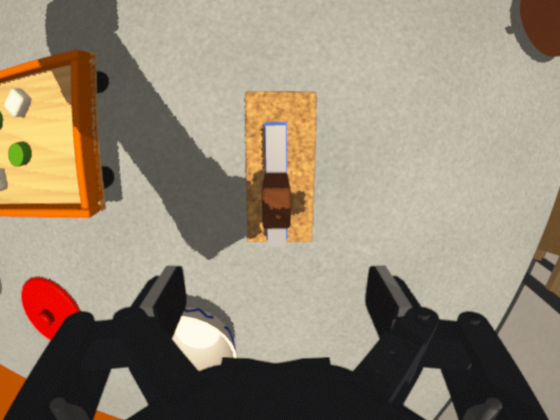

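The wrist view shows the rest from (246,93) to (316,242), with the handle at (277,200) centred between the fingers. The tray's closed end is at the left. I'll let the arm settle and measure again.

>>> apply_moves --pt "0 0 -10 0 0 0 1" --pt "0 0 -10 0 0 0 1" --pt "0 0 -5 0 0 0 1" --pt "0 0 0 0 0 0 1" --pt "0 0 0 0 0 0 1"

```text
time: 1.5
ee_pos: [0.4874, 0.3596, 0.2061]
tool_rot: [0.386, -3.117, -0.0]
ft_force: [-0.3, -0.2, 0.9]
width: 0.0852
grasp_force: 0.0
```

```bash
cat >> h.py <<'E'
def fray(f,uv):
    K=f["mtx"]; d=np.array(uv,float)-K[:2,2]; r=np.hypot(*d); th=r/K[0,0]
    return R.from_rotvec(f["rotation"]).as_matrix()@np.r_[d/max(r,1e-9)*np.sin(th),np.cos(th)]
def fhit(f,uv,z):
    d=fray(f,uv); return f["position"]+d*(z-f["position"][2])/d[2]
E
python3 - <<'E'
from bench import env
from h import *
f=env.grab_frame("wrist"); pickle.dump(f,open("w2.pkl","wb")); cv2.imwrite("pics/w2.png",f["color"][:,:,::-1])
s=env.read_state();print(s["time"],s["ee_pos"],s["ft_force"]);M=R.from_rotvec(s["tool_rot"]).as_matrix();print(M[:,2].round(4),np.degrees(np.arctan2(M[1,1],M[0,1])))
im=f["color"]; hsv=cv2.cvtColor(im,cv2.COLOR_RGB2HSV)
roi=np.zeros(im.shape[:2],np.uint8); roi[60:265,215:345]=1
cork=((hsv[...,1]>90)&(hsv[...,0]<25)&(roi>0)).astype(np.uint8)
n,l,st,c=cv2.connectedComponentsWithStats(cork); k=1+st[1:,4].argmax(); print("cork",st[k])
pts=np.argwhere(l==k)[:,::-1]; W=np.array([fhit(f,p,.006)[:2] for p in pts]).astype(np.float32)*1000
print("rest rect",cv2.minAreaRect(W))
dark=((im.max(2)<110)&(hsv[...,1]>130)&(hsv[...,0]<15)&(roi>0)).astype(np.uint8)
n,l,st,c=cv2.connectedComponentsWithStats(dark); k=1+st[1:,4].argmax(); print("handle",st[k],c[k])
x,y,w,h=st[k][:4]
for z in(.12,): print([fhit(f,p,z).round(4)[:2] for p in((x,y+h/2),(x+w,y+h/2),(x+w/2,y),(x+w/2,y+h))])
E
```

```text
1.55 [0.48776418 0.35947705 0.20643909] [-0.01099139  0.52259643  0.58101261]
[ 1.e-04  4.e-04 -1.e+00] 104.0840516351204
cork [  240    91    77   160 10060]
rest rect ((477.30279541015625, 358.95953369140625), (177.8734130859375, 79.3333511352539), 13.770047187805176)
handle [ 256  180   33   62 1476] [271.20596206 211.42818428]
[array([0.4866, 0.3442]), array([0.4807, 0.3678]), array([0.461 , 0.3504]), array([0.5076, 0.362 ])]
```

Run:
```python
import cv2
a=cv2.imread("pics/w2.png")[70:270,205:355]
cv2.imwrite("pics/w2c.png",cv2.resize(a,None,fx=3,fy=3,interpolation=cv2.INTER_CUBIC))
```

```text
(no output)
```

View pics/w2c.png

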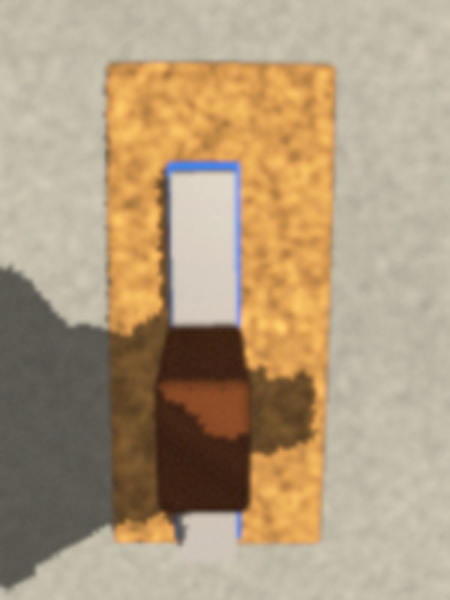

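The crop shows the handle's top face from (158,380) to (248,510), with the steel head aligned to the rest's long axis.

Run:
```python
from h import *
f=pickle.load(open("w2.pkl","rb"))
c=lambda p:np.array(p)/3+[205-.33,70-.33]
H=np.array([fhit(f,c(p),.12)[:2] for p in((158,380),(247,380),(249,510),(157,510))]);print(H.round(4).tolist(),H.mean(0))
E=np.array([fhit(f,c(p),.048)[:2] for p in((168,172),(240,172),(173,320),(242,320))]);print(E.round(4).tolist())
a=(E[0]+E[1])/2;b=(E[2]+E[3])/2;d=b-a;print("yaw long",np.degrees(np.arctan2(d[1],d[0])),"center from end",a+.067*d/np.hypot(*d))
```

```text
[[0.4755, 0.3426], [0.4702, 0.3635], [0.503, 0.3727], [0.5086, 0.3501]] [0.4893274  0.35723807]
[[0.4304, 0.3309], [0.4251, 0.3522], [0.475, 0.3433], [0.4698, 0.3643]]
yaw long 15.356493193805477 center from end [0.49232729 0.35929995]
```

>>> apply_moves --pt "1 -2 -18 0 0 0 1" --pt "0 0 -20 0 0 0 1" --pt "0 0 -20 0 0 0 1" --pt "0 0 -20 0 0 0 1" --pt "0 0 -20 0 0 0 1" --pt "0 0 -20 0 0 0 1" --pt "0 0 -12 0 0 0 1" --pt "0 0 -4 0 0 0 1"

```text
time: 2.35
ee_pos: [0.4887, 0.3565, 0.0713]
tool_rot: [0.383, -3.117, 0.001]
ft_force: [0.0, 0.7, 0.3]
width: 0.0855
grasp_force: 0.0
```

>>> apply_moves --pt "0 0 0 0 0 0 1" --pt "0 0 0 0 0 0 1" --pt "0 0 0 0 0 0 0" --pt "0 0 0 0 0 0 0" --pt "0 0 0 0 0 0 0" --pt "0 0 0 0 0 0 0" --pt "0 0 0 0 0 0 0" --pt "0 0 0 0 0 0 0"

```text
time: 3.15
ee_pos: [0.4893, 0.3571, 0.0727]
tool_rot: [-0.383, 3.118, 0.001]
ft_force: [-0.8, 0.5, 1.0]
width: 0.0228
grasp_force: 59.5
```

>>> apply_moves --pt "0 0 0 0 0 0 0" --pt "0 0 0 0 0 0 0" --pt "0 0 0 0 0 0 0"

```text
time: 3.45
ee_pos: [0.4893, 0.3571, 0.0726]
tool_rot: [-0.383, 3.118, 0.001]
ft_force: [-0.2, 0.3, 3.7]
width: 0.0233
grasp_force: 59.5
```

>>> apply_moves --pt "0 0 5 0 0 0 0" --pt "0 0 15 0 0 0 0" --pt "0 0 25 0 0 0 0" --pt "0 0 30 0 0 0 0" --pt "0 0 30 0 0 0 0" --pt "0 0 20 0 0 0 0" --pt "0 0 5 0 0 0 0"

```text
time: 4.15
ee_pos: [0.4899, 0.3565, 0.204]
tool_rot: [-0.381, 3.116, 0.001]
ft_force: [0.8, -0.6, -3.7]
width: 0.0234
grasp_force: 59.1
```

>>> apply_moves --pt "0 -10 0 0 0 0 0" --pt "-1 -25 0 0 0 0 0" --pt "-2 -40 0 0 0 0 0" --pt "-2 -45 0 0 0 0 0" --pt "-2 -45 0 0 0 0 0" --pt "-2 -40 0 0 0 0 0" --pt "-2 -25 0 0 0 0 0" --pt "0 -14 0 0 0 0 0"

```text
time: 4.95
ee_pos: [0.4761, 0.1078, 0.2004]
tool_rot: [0.374, -3.113, 0.005]
ft_force: [-0.6, 0.8, -3.3]
width: 0.0232
grasp_force: 59.4
```

>>> apply_moves --pt "0 0 0 0 0 0 0" --pt "0 0 0 0 0 0 0" --pt "0 0 0 0 0 0 0" --pt "0 0 0 0 0 0 0"

```text
time: 5.35
ee_pos: [0.4781, 0.1145, 0.2022]
tool_rot: [-0.388, 3.118, 0.001]
ft_force: [0.2, -0.3, -3.5]
width: 0.0235
grasp_force: 59.4
```

Run:
```python
from bench import env
from h import *
fs={n:env.grab_frame(n) for n in("wrist","scene","side")}; pickle.dump(fs,open("f3.pkl","wb"))
for n in fs: cv2.imwrite(f"pics/{n}3.png",fs[n]["color"][:,:,::-1])
a=fs["scene"]["color"][100:270,210:410,::-1]; b=fs["side"]["color"][140:345,100:320,::-1]
a=cv2.resize(a,(400,340),interpolation=cv2.INTER_CUBIC); b=cv2.resize(b,(400,373),interpolation=cv2.INTER_CUBIC)
o=np.zeros((373,800,3),np.uint8);o[:340,:400]=a;o[:,400:]=b;cv2.imwrite("pics/cmb3.png",o)
s=env.read_state();print(s["time"],s["ee_pos"],s["ft_force"],s["width"]);M=R.from_rotvec(s["tool_rot"]).as_matrix();print(M[:,2].round(4),np.degrees(np.arctan2(M[1,1],M[0,1])))
```

```text
5.5 [0.47816894 0.11348568 0.20223411] [-0.35864486  0.01906979 -4.04302161] 0.02316067261990928
[-1.e-04  2.e-04 -1.e+00] 104.08648479160674
```

View pics/wrist3.png

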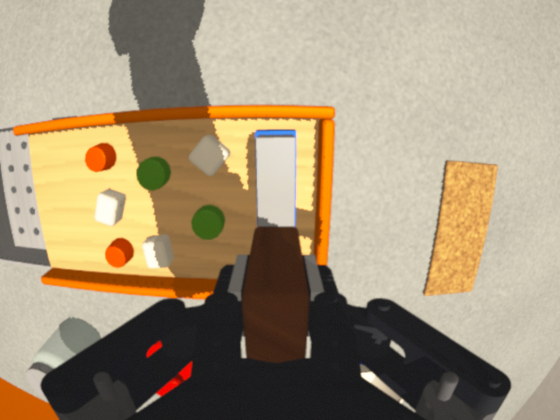

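The wrist view shows the scraper over the clear strip between the closed end (rail at column 325) and the nearest pieces, which are at (208,155) and (208,222). I'll check the tray's pose with this camera.

Run:
```python
from h import *
f=pickle.load(open("f3.pkl","rb"))["wrist"]
t=np.array([.5037,.0104]);yaw=-1.3298
ex=np.array([np.cos(yaw),np.sin(yaw)]);ey=np.array([-ex[1],ex[0]])
loc=lambda p:(1000*np.array([(p[:2]-t)@ex,(p[:2]-t)@ey])).round(1).tolist()
print("tcp",loc(np.array([.4782,.1135])))
for z in(.096,.1,.104):
    print("z",z)
    for n,p in(("C -150,-85",(334,107)),("D 150,-85",(14,130)),("A 150,85",(43,284)),("inner C corner top -140,-75",(320,120)),("outer end -150",(328,263)),("inner end",(317,262))): print("  ",n,loc(fhit(f,p,z)))
print("scraper end z=.154 blue top (-12/12,-67)",[loc(fhit(f,p,.154)) for p in((256,131),(296,131))])
print("steel z=.178",[loc(fhit(f,p,.178)) for p in((257,137),(296,137),(257,225),(297,225))])
for p in((208,155),(208,222),(153,173),(158,251),(110,207),(119,252),(100,157)): print("piece",loc(fhit(f,p,.085)))
```

```text
tcp [-106.2, -0.2]
z 0.096
   C -150,-85 [-150.8, -81.0]
   D 150,-85 [145.5, -78.2]
   A 150,85 [145.7, 87.1]
   inner C corner top -140,-75 [-140.2, -70.6]
   outer end -150 [-152.3, 48.4]
   inner end [-142.7, 47.3]
z 0.1
   C -150,-85 [-150.1, -81.0]
   D 150,-85 [141.4, -78.1]
   A 150,85 [141.7, 84.4]
   inner C corner top -140,-75 [-139.7, -70.7]
   outer end -150 [-151.6, 46.4]
   inner end [-142.1, 45.3]
z 0.104
   C -150,-85 [-149.4, -80.9]
   D 150,-85 [137.3, -78.1]
   A 150,85 [137.6, 81.8]
   inner C corner top -140,-75 [-139.1, -70.8]
   outer end -150 [-150.8, 44.4]
   inner end [-141.5, 43.3]
scraper end z=.154 blue top (-12/12,-67) [[-95.2, -65.1], [-118.4, -65.3]]
steel z=.178 [[-97.1, -63.5], [-117.0, -63.6], [-96.8, -16.0], [-118.5, -16.2]]
piece [-51.9, -41.9]
piece [-49.2, 15.6]
piece [-2.8, -27.8]
piece [0.4, 44.5]
piece [44.0, 2.5]
piece [42.0, 47.4]
piece [48.7, -43.7]
```

>>> apply_moves --pt "1.5 0.5 -8 0 0 0 0" --pt "0 0 -14 0 0 0 0" --pt "0 0 -14 0 0 0 0" --pt "0 0 -10 0 0 0 0" --pt "0 0 -4 0 0 0 0" --pt "0 0 0 0 0 0 0" --pt "0 0 0 0 0 0 0"

```text
time: 6.2
ee_pos: [0.4802, 0.1133, 0.1526]
tool_rot: [-0.383, 3.117, 0.0]
ft_force: [-0.1, 0.3, -3.6]
width: 0.0236
grasp_force: 59.4
```

>>> apply_moves --pt "0 0 -0.8 0 0 0 0" --pt "0 0 -0.8 0 0 0 0" --pt "0 0 -0.8 0 0 0 0" --pt "0 0 -0.8 0 0 0 0" --pt "0 0 0 0 0 0 0"

```text
time: 6.7
ee_pos: [0.4797, 0.113, 0.149]
tool_rot: [0.383, -3.118, 0.0]
ft_force: [0.1, -0.5, -3.5]
width: 0.0233
grasp_force: 59.4
```

>>> apply_moves --pt "0 0 -0.8 0 0 0 0" --pt "0 0 -0.8 0 0 0 0" --pt "0 0 -0.5 0 0 0 0" --pt "0 0 0 0 0 0 0"

```text
time: 7.1
ee_pos: [0.4796, 0.1131, 0.1469]
tool_rot: [0.383, -3.118, 0.0]
ft_force: [-0.7, 0.3, -3.4]
width: 0.023
grasp_force: 59.4
```

>>> apply_moves --pt "0 0 -0.7 0 0 0 0" --pt "0 0 -0.7 0 0 0 0" --pt "0 0 -0.6 0 0 0 0" --pt "0 0 0 0 0 0 0"

```text
time: 7.5
ee_pos: [0.4796, 0.113, 0.1449]
tool_rot: [0.383, -3.118, 0.0]
ft_force: [-0.3, 0.5, -4.1]
width: 0.0236
grasp_force: 59.4
```

>>> apply_moves --pt "0 0 -0.6 0 0 0 0" --pt "0 0 -0.6 0 0 0 0" --pt "0 0 -0.6 0 0 0 0" --pt "0 0 0 0 0 0 0"

```text
time: 7.9
ee_pos: [0.4797, 0.113, 0.1431]
tool_rot: [0.383, -3.118, 0.0]
ft_force: [0.6, 1.1, -3.6]
width: 0.0233
grasp_force: 59.4
```

>>> apply_moves --pt "0 0 -0.6 0 0 0 0" --pt "0 0 -0.6 0 0 0 0" --pt "0 0 -0.6 0 0 0 0" --pt "0 0 0 0 0 0 0"

```text
time: 8.3
ee_pos: [0.4797, 0.113, 0.1413]
tool_rot: [0.383, -3.118, 0.0]
ft_force: [-0.2, 0.2, -3.1]
width: 0.023
grasp_force: 59.4
```

>>> apply_moves --pt "0 0 -0.6 0 0 0 0" --pt "0 0 -0.6 0 0 0 0" --pt "0 0 -0.6 0 0 0 0" --pt "0 0 0 0 0 0 0"

```text
time: 8.7
ee_pos: [0.4797, 0.113, 0.1395]
tool_rot: [0.383, -3.118, 0.0]
ft_force: [-0.1, 0.1, -2.9]
width: 0.0231
grasp_force: 59.4
```

>>> apply_moves --pt "0 0 -0.5 0 0 0 0" --pt "0 0 -0.5 0 0 0 0" --pt "0 0 -0.3 0 0 0 0" --pt "0 0 0 0 0 0 0"

```text
time: 9.1
ee_pos: [0.4798, 0.1132, 0.1385]
tool_rot: [-0.383, 3.118, 0.0]
ft_force: [0.4, 0.8, -1.4]
width: 0.0237
grasp_force: 59.5
```

>>> apply_moves --pt "0 0 -0.3 0 0 0 0" --pt "0 0 -0.3 0 0 0 0" --pt "0 0 -0.3 0 0 0 0" --pt "0 0 0 0 0 0 0" --pt "0 0 0 0 0 0 0"

```text
time: 9.6
ee_pos: [0.4798, 0.1133, 0.1376]
tool_rot: [-0.383, 3.118, 0.0]
ft_force: [-1.3, 1.1, 1.1]
width: 0.0236
grasp_force: 59.9
```

Run:
```python
from bench import env
import numpy as np
F=[]
for i in range(4): env.grab_frame("wrist"); s=env.read_state(); F.append(np.r_[s["ft_force"],s["wrist_torque"]])
print(np.round(F,2),np.mean(F,0).round(2),s["ee_pos"],s["time"])
```

```text
[[ 0.02  1.19  1.1   0.25  0.23 -0.02]
 [-1.14  1.15  0.45  0.3   0.23 -0.04]
 [-1.43  0.94  0.55  0.27  0.21 -0.06]
 [-1.82  0.67  1.07  0.22  0.26 -0.02]] [-1.09  0.99  0.79  0.26  0.23 -0.04] [0.47982479 0.11334152 0.13752839] 9.8
```

>>> apply_moves --pt "0.2 -1.0 0 0 0 0 0" --pt "0.5 -1.9 0 0 0 0 0" --pt "0.7 -2.9 0 0 0 0 0" --pt "0.7 -2.9 0 0 0 0 0" --pt "0.7 -2.9 0 0 0 0 0" --pt "0.7 -2.9 0 0 0 0 0"

```text
time: 10.4
ee_pos: [0.4835, 0.0984, 0.1375]
tool_rot: [-0.382, 3.118, 0.0]
ft_force: [-1.0, 3.0, 1.8]
width: 0.023
grasp_force: 60.0
```

>>> apply_moves --pt "0.9 -3.5 0 0 0 0 0" --pt "0.8 -3.5 0 0 0 0 0" --pt "0.9 -3.5 0 0 0 0 0" --pt "0.8 -3.5 0 0 0 0 0" --pt "0.9 -3.5 0 0 0 0 0" --pt "0.8 -3.5 0 0 0 0 0" --pt "0.9 -3.5 0 0 0 0 0" --pt "0.9 -3.5 0 0 0 0 0"

```text
time: 11.2
ee_pos: [0.4902, 0.0704, 0.1374]
tool_rot: [0.383, -3.118, -0.0]
ft_force: [-0.3, 2.6, 2.6]
width: 0.0233
grasp_force: 60.1
```

>>> apply_moves --pt "0.9 -3.5 0.1 0 0 0 0" --pt "0.8 -3.5 0.1 0 0 0 0" --pt "0.9 -3.5 0 0 0 0 0" --pt "0.8 -3.5 0 0 0 0 0" --pt "0.9 -3.5 0 0 0 0 0" --pt "0.8 -3.5 0 0 0 0 0" --pt "0.9 -3.5 0 0 0 0 0" --pt "0.9 -3.5 0 0 0 0 0"

```text
time: 12.0
ee_pos: [0.497, 0.0423, 0.1376]
tool_rot: [0.383, -3.118, 0.0]
ft_force: [-1.0, 3.1, 2.2]
width: 0.0232
grasp_force: 60.1
```

>>> apply_moves --pt "0.9 -3.5 0.1 0 0 0 0" --pt "0.8 -3.5 0.1 0 0 0 0" --pt "0.9 -3.5 0 0 0 0 0" --pt "0.8 -3.5 0 0 0 0 0" --pt "0.9 -3.5 0 0 0 0 0" --pt "0.8 -3.5 0 0 0 0 0" --pt "0.9 -3.5 0 0 0 0 0" --pt "0.9 -3.5 0 0 0 0 0"

```text
time: 12.8
ee_pos: [0.5039, 0.0142, 0.1378]
tool_rot: [0.383, -3.118, 0.0]
ft_force: [-0.8, 1.9, 1.2]
width: 0.0235
grasp_force: 60.0
```

>>> apply_moves --pt "0.9 -3.5 0 0 0 0 0" --pt "0.8 -3.5 0 0 0 0 0" --pt "0.9 -3.5 0 0 0 0 0" --pt "0.8 -3.5 0 0 0 0 0" --pt "0.9 -3.5 0 0 0 0 0" --pt "0.8 -3.5 0 0 0 0 0" --pt "0.9 -3.5 0 0 0 0 0" --pt "0.9 -3.5 0 0 0 0 0"

```text
time: 13.6
ee_pos: [0.5108, -0.0138, 0.1377]
tool_rot: [0.383, -3.118, 0.0]
ft_force: [-0.8, 2.6, 1.1]
width: 0.0231
grasp_force: 60.0
```

Run:
```python
from bench import env
import cv2,numpy as np
f={n:env.grab_frame(n) for n in("wrist","side")}
s=env.read_state(); print(s["ft_force"],s["wrist_torque"],s["time"],s["ee_pos"])
a=f["wrist"]["color"][40:350,0:400,::-1]; b=f["side"]["color"][140:400,90:390,::-1]
o=np.zeros((347,800,3),np.uint8); o[:310,:400]=a; o[:347,400:]=cv2.resize(b,(400,347),interpolation=cv2.INTER_CUBIC); cv2.imwrite("pics/mid.png",o)
```

```text
[-0.71941043  1.80113293  0.6722602 ] [ 0.25276239  0.11040203 -0.00047907] 13.7 [ 0.51097285 -0.01453991  0.1377532 ]
```

View pics/mid.png

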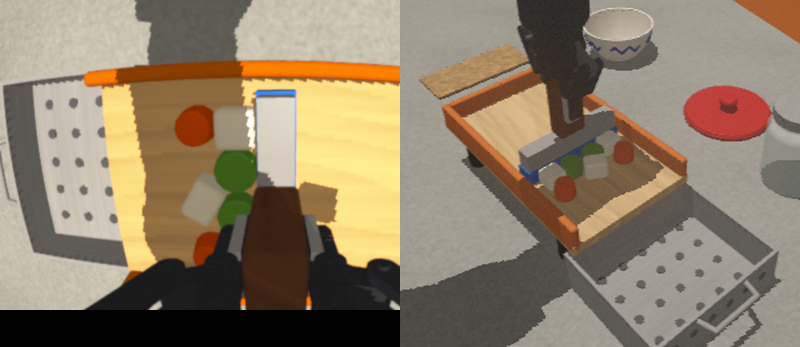

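The picture shows all seven pieces gathered in front of the blade and clear of the rails. I'll continue the sweep.

>>> apply_moves --pt "0.5 -2.0 -0.1 0 0 0 0" --pt "0.8 -3.3 0 0 0 0 0" --pt "0.9 -3.5 0 0 0 0 0" --pt "0.8 -3.5 0 0 0 0 0" --pt "0.9 -3.5 0 0 0 0 0" --pt "0.8 -3.5 0 0 0 0 0" --pt "0.9 -3.5 0 0 0 0 0" --pt "0.9 -3.5 0 0 0 0 0"

```text
time: 14.5
ee_pos: [0.5173, -0.0401, 0.1376]
tool_rot: [0.382, -3.118, 0.0]
ft_force: [-0.6, 3.6, 0.2]
width: 0.0232
grasp_force: 59.9
```

>>> apply_moves --pt "0.9 -3.5 0 0 0 0 0" --pt "0.8 -3.5 0 0 0 0 0" --pt "0.9 -3.5 0 0 0 0 0" --pt "0.8 -3.5 0 0 0 0 0" --pt "0.9 -3.5 0 0 0 0 0" --pt "0.8 -3.5 0 0 0 0 0" --pt "0.9 -3.5 0 0 0 0 0" --pt "0.9 -3.5 0 0 0 0 0"

```text
time: 15.3
ee_pos: [0.5242, -0.0681, 0.1376]
tool_rot: [0.383, -3.118, 0.0]
ft_force: [0.1, 2.7, -0.3]
width: 0.0237
grasp_force: 59.8
```

>>> apply_moves --pt "0.9 -3.5 -0.2 0 0 0 0" --pt "0.8 -3.5 -0.2 0 0 0 0" --pt "0.9 -3.5 -0.1 0 0 0 0" --pt "0.8 -3.5 0 0 0 0 0" --pt "0.9 -3.5 0 0 0 0 0" --pt "0.8 -3.5 0 0 0 0 0"

```text
time: 15.9
ee_pos: [0.5294, -0.089, 0.1372]
tool_rot: [0.383, -3.118, 0.0]
ft_force: [-0.5, 2.6, -0.1]
width: 0.0236
grasp_force: 59.9
```

>>> apply_moves --pt "0.8 -3.2 -0.2 0 0 0 0" --pt "0.8 -3.2 -0.2 0 0 0 0" --pt "0.8 -3.2 -0.1 0 0 0 0" --pt "0.7 -3.0 0 0 0 0 0" --pt "0.7 -3.0 0 0 0 0 0" --pt "0.7 -3.0 0 0 0 0 0"

```text
time: 16.5
ee_pos: [0.5339, -0.1076, 0.1367]
tool_rot: [-0.383, 3.118, -0.0]
ft_force: [0.3, 3.0, 1.8]
width: 0.0232
grasp_force: 60.0
```

>>> apply_moves --pt "0.7 -2.8 0 0 0 0 0" --pt "0.7 -2.8 0 0 0 0 0" --pt "0.7 -2.8 0 0 0 0 0" --pt "0.7 -2.8 0 0 0 0 0" --pt "0.7 -2.8 0 0 0 0 0" --pt "0.7 -2.8 0 0 0 0 0"

```text
time: 17.1
ee_pos: [0.5381, -0.1244, 0.1367]
tool_rot: [0.383, -3.118, 0.0]
ft_force: [-0.9, 2.8, 2.2]
width: 0.0238
grasp_force: 60.0
```

>>> apply_moves --pt "0.6 -2.4 0 0 0 0 0" --pt "0.6 -2.4 0 0 0 0 0" --pt "0.6 -2.4 0 0 0 0 0" --pt "0.6 -2.4 0 0 0 0 0" --pt "0.5 -2.0 0 0 0 0 0" --pt "0.2 -1.0 0 0 0 0 0" --pt "0 0 0 0 0 0 0"

```text
time: 17.8
ee_pos: [0.5412, -0.1372, 0.1367]
tool_rot: [-0.382, 3.118, -0.001]
ft_force: [0.5, 1.4, 0.2]
width: 0.0231
grasp_force: 60.1
```

Run:
```python
from bench import env
import cv2,numpy as np
f={n:env.grab_frame(n) for n in("wrist","side","scene")}
s=env.read_state(); print(s["ft_force"],s["wrist_torque"],s["time"],s["ee_pos"])
a=f["wrist"]["color"][40:350,0:400,::-1]; b=f["side"]["color"][190:410,130:390,::-1]; c=f["scene"]["color"][110:240,190:350,::-1]
o=np.zeros((600,800,3),np.uint8); o[:310,:400]=a; o[:338,400:]=cv2.resize(b,(400,338),interpolation=cv2.INTER_CUBIC); o[310:570,:320]=cv2.resize(c,(320,260),interpolation=cv2.INTER_CUBIC); cv2.imwrite("pics/end.png",o)
```

```text
[0.64071591 1.13560225 0.33163874] [ 0.40284813  0.08277558 -0.03091562] 17.95 [ 0.54119956 -0.13713025  0.13677691]
```

View pics/end.png

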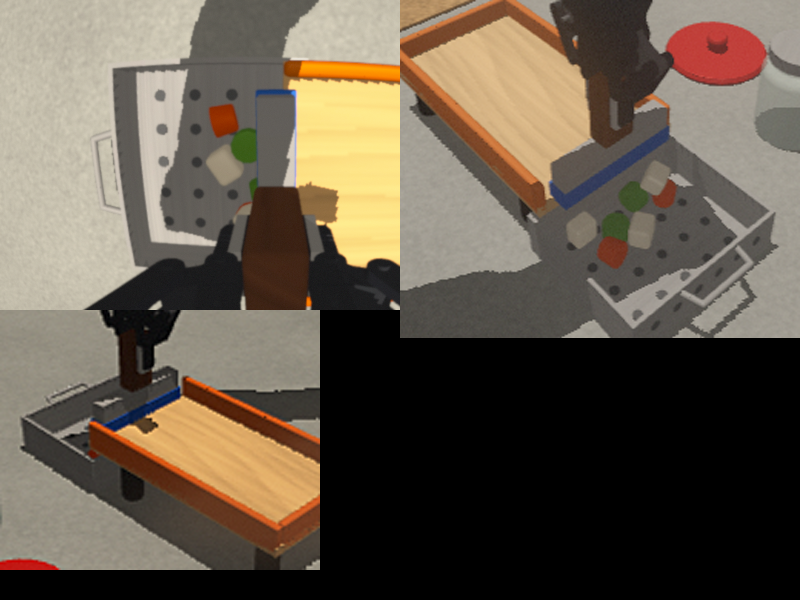

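All seven pieces are in the strainer and the tray floor is clear. I'll lift the scraper and carry it back.

>>> apply_moves --pt "0 0 1 0 0 0 0" --pt "0 0 3 0 0 0 0" --pt "0 0 8 0 0 0 0" --pt "0 0 15 0 0 0 0" --pt "0 0 18 0 0 0 0" --pt "0 0 14 0 0 0 0" --pt "0 0 6 0 0 0 0" --pt "0 0 0 0 0 0 0"

```text
time: 18.75
ee_pos: [0.5414, -0.1372, 0.2025]
tool_rot: [-0.382, 3.117, -0.002]
ft_force: [-0.4, -0.5, -4.1]
width: 0.0233
grasp_force: 59.5
```

>>> apply_moves --pt "-1 10 0 0 0 0 0" --pt "-3 22 0 0 0 0 0" --pt "-5 35 0 0 0 0 0" --pt "-5 40 0 0 0 0 0" --pt "-5 40 0 0 0 0 0" --pt "-5 40 0 0 0 0 0" --pt "-5 40 0 0 0 0 0" --pt "-5 40 0 0 0 0 0"

```text
time: 19.55
ee_pos: [0.5056, 0.1324, 0.2008]
tool_rot: [0.384, -3.116, 0.0]
ft_force: [0.2, -0.8, -5.0]
width: 0.0235
grasp_force: 59.4
```

>>> apply_moves --pt "-5 40 0 0 0 0 0" --pt "-5 40 0 0 0 0 0" --pt "-5 40 0 0 0 0 0" --pt "-5 38 0 0 0 0 0" --pt "-5 32 0 0 0 0 0" --pt "-3 22 0 0 0 0 0" --pt "-2 12 0 0 0 0 0" --pt "0 4 0 0 0 0 0"

```text
time: 20.35
ee_pos: [0.4755, 0.3597, 0.2007]
tool_rot: [0.387, -3.115, 0.001]
ft_force: [-0.8, -0.7, -2.9]
width: 0.0235
grasp_force: 59.4
```

>>> apply_moves --pt "0 0 0 0 0 0 0" --pt "0 0 0 0 0 0 0" --pt "0 0 0 0 0 0 0" --pt "0 0 0 0 0 0 0"

```text
time: 20.75
ee_pos: [0.4777, 0.357, 0.2018]
tool_rot: [-0.38, 3.118, -0.001]
ft_force: [-0.2, 0.0, -3.4]
width: 0.0237
grasp_force: 59.5
```

Run:
```python
from bench import env
from h import *
f=env.grab_frame("wrist"); fs=env.grab_frame("side"); fc=env.grab_frame("scene"); pickle.dump((f,fs,fc),open("f5.pkl","wb"))
s=env.read_state();print(s["time"],s["ee_pos"],s["ft_force"],s["wrist_torque"],s["width"]);M=R.from_rotvec(s["tool_rot"]).as_matrix();print(M[:,2].round(4),np.degrees(np.arctan2(M[1,1],M[0,1])))
t=s["ee_pos"][:2];c=M[:2,1];d=M[:2,0]
im=f["color"]; hsv=cv2.cvtColor(im,cv2.COLOR_RGB2HSV)
m=((hsv[...,1]>90)&(hsv[...,0]>8)&(hsv[...,0]<25)).astype(np.uint8); m[:60]=0;m[265:]=0;m[:,:215]=0;m[:,345:]=0
n,l,st,_=cv2.connectedComponentsWithStats(m);k=1+st[1:,4].argmax();print(st[k])
W=np.array([fhit(f,p,.006)[:2] for p in np.argwhere(l==k)[:,::-1]]).astype(np.float32)*1000;print(cv2.minAreaRect(W))
# steel head / blue strip extents in the picture, compared with the tray hover picture
for nm,g in(("now",f),("tray hover",pickle.load(open("f3.pkl","rb"))["wrist"])):
    h=cv2.cvtColor(g["color"],cv2.COLOR_RGB2HSV); b=(h[...,0]>100)&(h[...,0]<130)&(h[...,1]>150); b[:100]=0;b[240:]=0;b[:,:240]=0;b[:,310:]=0
    q=np.argwhere(b); print(nm,q.min(0),q.max(0),len(q))
```

```text
20.9 [0.47734275 0.3577778  0.20181733] [ 0.2236078   0.02671435 -3.65526225] [-0.00176892 -0.02104101 -0.0447505 ] 0.023254564805208624
[ 1.e-04 -1.e-04 -1.e+00] 103.94766047994042
[ 240  100   77  165 7926]
((480.1531066894531, 359.6419677734375), (183.82977294921875, 79.22120666503906), 13.739192962646484)
now [130 256] [136 294] 151
tray hover [131 256] [135 294] 144
```

>>> apply_moves --pt "0.5 1 -12 0 0 0 0" --pt "0 0 -20 0 0 0 0" --pt "0 0 -22 0 0 0 0" --pt "0 0 -22 0 0 0 0" --pt "0 0 -20 0 0 0 0" --pt "0 0 -15 0 0 0 0" --pt "0 0 -8 0 0 0 0" --pt "0 0 -3 0 0 0 0"

```text
time: 21.7
ee_pos: [0.4771, 0.3589, 0.0783]
tool_rot: [0.383, -3.116, 0.002]
ft_force: [-1.5, 0.2, -3.8]
width: 0.0236
grasp_force: 59.4
```

>>> apply_moves --pt "0 0 0 0 0 0 0" --pt "0 0 0 0 0 0 0" --pt "0 0 -0.8 0 0 0 0" --pt "0 0 -0.8 0 0 0 0" --pt "0 0 -0.8 0 0 0 0" --pt "0 0 -0.8 0 0 0 0" --pt "0 0 -0.8 0 0 0 0" --pt "0 0 0 0 0 0 0"

```text
time: 22.5
ee_pos: [0.4775, 0.3592, 0.0755]
tool_rot: [0.383, -3.118, 0.0]
ft_force: [0.8, -0.3, -4.2]
width: 0.0235
grasp_force: 59.4
```

>>> apply_moves --pt "0 0 -0.6 0 0 0 0" --pt "0 0 -0.6 0 0 0 0" --pt "0 0 -0.6 0 0 0 0" --pt "0 0 -0.4 0 0 0 0" --pt "0 0 0 0 0 0 0" --pt "0 0 0 0 0 0 0"

```text
time: 23.1
ee_pos: [0.4776, 0.3593, 0.0735]
tool_rot: [0.383, -3.118, 0.0]
ft_force: [-0.6, -0.2, -3.2]
width: 0.0234
grasp_force: 59.4
```

>>> apply_moves --pt "0 0 -0.3 0 0 0 0" --pt "0 0 -0.3 0 0 0 0" --pt "0 0 -0.3 0 0 0 0" --pt "0 0 0 0 0 0 0" --pt "0 0 0 0 0 0 0"

```text
time: 23.6
ee_pos: [0.4776, 0.3593, 0.0727]
tool_rot: [0.383, -3.118, 0.0]
ft_force: [-0.8, -0.5, -3.4]
width: 0.0237
grasp_force: 59.7
```

>>> apply_moves --pt "0 0 -0.2 0 0 0 0" --pt "0 0 -0.2 0 0 0 0" --pt "0 0 -0.2 0 0 0 0" --pt "0 0 0 0 0 0 0" --pt "0 0 0 0 0 0 0"

```text
time: 24.1
ee_pos: [0.4776, 0.3593, 0.0726]
tool_rot: [-0.383, 3.118, -0.0]
ft_force: [-3.6, -1.2, 5.0]
width: 0.0231
grasp_force: 60.6
```

>>> apply_moves --pt "0 0 0.3 0 0 0 0" --pt "0 0 0 0 0 0 0" --pt "0 0 0 0 0 0 1" --pt "0 0 0 0 0 0 1" --pt "0 0 0 0 0 0 1" --pt "0 0 0 0 0 0 1" --pt "0 0 0 0 0 0 1" --pt "0 0 0 0 0 0 1"

```text
time: 24.9
ee_pos: [0.4777, 0.3593, 0.0723]
tool_rot: [-0.383, 3.118, 0.0]
ft_force: [-0.0, -0.6, -0.4]
width: 0.0854
grasp_force: 0.0
```

>>> apply_moves --pt "0 0 0 0 0 0 1" --pt "0 0 0 0 0 0 1" --pt "0 0 5 0 0 0 1" --pt "0 0 15 0 0 0 1" --pt "0 0 25 0 0 0 1" --pt "0 0 30 0 0 0 1" --pt "0 0 30 0 0 0 1" --pt "0 0 20 0 0 0 1"

```text
time: 25.7
ee_pos: [0.4783, 0.3599, 0.2002]
tool_rot: [-0.382, 3.115, 0.003]
ft_force: [-0.4, 1.2, 0.3]
width: 0.0854
grasp_force: 0.0
```

>>> apply_moves --pt "0 0 5 0 0 0 1" --pt "0 0 0 0 0 0 1" --pt "0 0 0 0 0 0 1" --pt "0 0 0 0 0 0 1"

```text
time: 26.1
ee_pos: [0.4769, 0.3586, 0.2007]
tool_rot: [0.383, -3.116, 0.003]
ft_force: [0.4, -0.1, -0.1]
width: 0.0853
grasp_force: 0.0
```

Run:
```python
from bench import env
from h import *
f=env.grab_frame("wrist"); fc=env.grab_frame("scene"); pickle.dump((f,fc),open("f6.pkl","wb"))
s=env.read_state();print(s["time"],s["ee_pos"],s["ft_force"],s["width"])
hsv=cv2.cvtColor(f["color"],cv2.COLOR_RGB2HSV)
def blob(m,z,roi=(60,265,200,360)):
    k=np.zeros_like(m);k[roi[0]:roi[1],roi[2]:roi[3]]=1;m=(m&k).astype(np.uint8)
    n,l,st,_=cv2.connectedComponentsWithStats(m);i=1+st[1:,4].argmax()
    W=np.array([fhit(f,p,z)[:2] for p in np.argwhere(l==i)[:,::-1]]).astype(np.float32)*1000
    print(st[i],cv2.minAreaRect(W))
print("cork");blob((hsv[...,1]>90)&(hsv[...,0]<25),.006)
print("steel");blob((hsv[...,1]<30)&(hsv[...,2]>170),.048,(100,260,250,300))
print("handle");blob((f["color"].max(2)<130)&(hsv[...,1]>110)&(hsv[...,0]<15),.12)
for nm,g in(("wrist at start",D["scene"]),("now",fc)):
    h=cv2.cvtColor(g["color"],cv2.COLOR_RGB2HSV); b=(h[...,0]>100)&(h[...,0]<130)&(h[...,1]>120); b[:,:350]=0;b[:230]=0
    q=np.argwhere(b); print(nm,q.min(0),q.max(0),len(q))
```

```text
26.2 [0.47715633 0.3588451  0.20101354] [-0.57683477 -0.8911861  -0.37840867] 0.08512449994054905
cork
[  238   101    78   161 10044] ((477.5667419433594, 358.9560546875), (178.46725463867188, 79.30258178710938), 13.709156036376953)
steel
[ 266  128   22   51 1087] ((439.111572265625, 349.4694519042969), (46.26020050048828, 19.213848114013672), 14.347933769226074)
handle
[ 260  180   35   64 1634] ((471.57232666015625, 358.0519714355469), (47.80687713623047, 24.253915786743164), 14.5066499710083)
wrist at start [274 382] [316 430] 307
now [272 387] [314 435] 312
```

```bash
python3 -c "
from bench import env
print(env.sign_off())"
```

```text
the job is handed in; nothing more can be done
None
```

I swept all seven pieces into the strainer at a measured edge force of about 3.5–6 N, stood the scraper back upright in the middle of its cork rest (about 2 mm by camera; about 9 N measured there on set-down), let go, and handed the job in at about 26 s; no verdict was returned.

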